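# Refit the two-part lid on the tablet tub and take off only the outer lid

### The arm

A 6-joint arm with a two-finger parallel gripper is mounted at the origin on the work surface. World frame = base frame: x ahead of the robot, y to its left, z up, the work surface at z = 0. Lengths are in mm, angles in rad, forces in N, time in s.
With the tool pointing down it reaches from about 350 to 975 mm from the base axis. Payload 7.1 kg.
Tool frame: the origin (TCP) lies between the finger pads; the fingertips stand 8 mm ahead of it and the grasp point (between the pads) lies 11 mm behind it; x points along the fingers, y is the direction in which the jaws open and shut, and the axes are right-handed (so a half turn about x gives the same grasp; the last joint's range is limited). The gripper opens to 88 mm and grips with 3 to 60 N. Pads are 20 mm wide; open, the fingers measure 115 mm over their backs; the gripper's body (75 mm by 178 mm) begins 61 mm behind the grasp point.
Start: joints at [-1.274, 0.423, 1.63, -0, 1.089, -0.019], TCP at [194.128, -594.07, 230.675] pointing down, gripper open.
Joint ranges: [-3, 3], [-0.9, 2.11], [0.09, 2.58], [-1.31, 4.45], [0.11, 2.69], [-2.54, 2.54]. Speed limits (rad/s): [2.39, 2.39, 3.01, 3.14, 3.14, 3.14].

### API

Orientations are given as a rotation vector (axis times angle).
In Python, from workcell import ctrl gives the robot as it stands.
- The arm moves only by the tool apply_moves, never from a script. Its argument "increments" is a list of rows, each an object with "gripper": the opening in per cent of the stroke, from 0 (shut) to 100 (fully open); "delta_pos": the shift along the tool's x, y, z in cm, a list of three; "dr": the turn, a rotation vector about the tool's x, y, z in rad, a list of three. In form: [{"gripper": gripper, "delta_pos": [dx, dy, dz], "dr": [ax, ay, az]}, ...]. A call has exactly 5 rows; each row shifts and turns the commanded pose from where the row before left it, along the tool's axes as they then stand; what a row does not reach is not made up. A row lasts 1/12 s, in which the tool goes at most 41.7 mm and 7.16 degrees, less where a joint would pass 70% of its speed; a pose out of reach is approached as far as the arm can. A call with a gripper value outside its range is refused whole. The fingers move at their own pace and stop on an object; the grip force is fixed at half the most. Time passes only in rows, so rows that do not move let the fingers close, or fill a call up. It gives the time, the measured TCP pose, the force and the opening at its end, in the units of the state.
- ctrl.get_obs(): the state, without advancing time (a new reading comes with each control period).
- ctrl.get_image(name): name is "side" or "top" or "wrist"; returns a dict with "img" (420x560x3 uint8, red, green, blue), "range_z" (420x560 float32, mm along the optical axis (not along the pixel's ray), 0 where there is no reading), "mtx" (3x3 intrinsics, pixels), "rvec" (rotation vector, rad) and "tvec" (3), from world to camera coordinates, as OpenCV has them. Camera axes: x right, y down, z forward; pixel columns grow to the right and rows downward; lengths in mm; the calibration is good to about 2 mm. A picture is of the moment at which its call begins.
- ctrl.close_job(): hands the job in, once; it reports no verdict.
The state is a dict: "t": time; "qpos": joint angles; "qvel": joint speeds; "joint_torque": joint torques, N m; "ee_pos": TCP position; "orientation": TCP orientation; "ft_force": force on the tool from outside, world axes, zero at the start; "moment": the same for the moment, N m; "width": finger opening in mm.
Only numpy, scipy, OpenCV 4.12 (cv2) and the standard library are available. Lean on these libraries where they do the work, as an engineer would, in place of code of your own. Each camera call takes 0.05 s, during which the arm holds its last target. There are 200 camera calls.

### The job

The tablet tub has to be left on its vented inner lid alone. Take the nested pair of lids as one by the inner lid's wide flange, lower the pair in your grip into the neck of the tub until it is fully seated (do not drop it) and let go; then take the outer lid by its knob and lift it alone, with the inner lid staying seated and undisturbed. Finish while holding the outer lid level in the gripper, straight above the tub and about 8 cm clear of the inner lid; leave the tub where it stands and everything else alone.

Things in the scene. Friction and masses are not known exactly. Their poses are not given: they have to be found in the camera images.
- tub_mouth (a point): Centre of the mouth, at rim height, of the loose white plastic tablet tub (0.6 kg, 105 mm tall, this point 105 mm above the shelf). z up. Body 84 mm across up to 55 mm height, a shoulder up to 70 mm, then a straight round neck 59 mm across outside, 53 mm inside. No thread. The tub is the only necked vessel within reach; tub and lids may swap sides.
- inner_flange (a point): Centre of the white inner lid's flange, a round disc 64 mm across, 12 mm thick, the lids' widest part (loose, 0.12 kg). z up. Below it a plug 49 mm across, 14 mm long, its lower 6 mm tapered; above it a boss 44 mm across, 8 mm high. At the start the plug stands on the shelf, this point 20 mm above it. Seated, the flange rests on the tub's rim, this point 6 mm above the mouth point.
- outer_knob (a point): Centre of the metal outer lid's knob, an upright cylinder 18 mm across, 24 mm tall (lid loose, 0.06 kg). z up. Below the knob a round cap 56 mm across, 12 mm high, sits loosely over the inner lid's boss (2 mm play), held by weight only. Nested, this point is 30 mm above the flange point, the knob's top 42 mm above it. Lifting by the knob lifts only the outer lid.
- drain_cover: Bystander: flat round steel drain cover with small holes, 90 mm across, 6 mm thick, lying loose on the shelf between the tub and the lids. Origin at the centre of its underside.
- tumbler: Bystander: open steel tumbler without a neck, 76 mm across at the rim, 100 mm tall, loose on the shelf behind the tub and the lids. Origin at the centre of its underside.
Mind the look-alikes: they are no part of the job. Leave any green look-alike of the part that bears inner_flange alone.

How it is judged:
By the outcome, as a careful person would: the job done as asked, in the order asked, and still so for the second after the job is handed in, while the arm keeps its last pose, push and grip.
It also fails if it takes over 48 s, if anything falls off the work surface, if the arm or the gripper's body presses on something with over 40 N, if the wrist force passes 120 N, or if a joint passes its speed limit or range.

## Working session

There is one attempt and no reset: what is moved stays moved. The work goes in short steps, Python scripts to look and compute and a tool call to move; the robot and the scene stay as the last step left them, time stands still between calls to the robot, and variables do not carry over. Pictures are saved under pics/ and viewed, about 8 in all and at most 12, crops included, and the job is handed in when it is done.

Besides the shell and the picture viewer there is one more tool, called after "Request:" by a JSON object that holds its "op" and its "data". apply_moves: Moves the arm, as the interface text tells. Its arguments: {"type":"object","properties":{"increments":{"type":"array","items":{"type":"object","properties":{"gripper":{"type":"number"},"delta_pos":{"type":"array","items":{"type":"number"}},"dr":{"type":"array","items":{"type":"number"}}}}}},"required":["increments"]}

```bash
ls; mkdir -p pics; python3 - <<'E'
from workcell import ctrl
import cv2,numpy as np
o=ctrl.get_obs();print({k:np.round(v,3) for k,v in o.items()})
ims=[]
for n in ("top","side"):
    d=ctrl.get_image(n);np.savez(f'{n}0.npz',**d);cv2.imwrite(f'pics/{n}0.png',d['img'][...,::-1])
    R=cv2.Rodrigues(d['rvec'])[0];print(n,-R.T@d['tvec'].ravel(),R[2],d['mtx'][0,0])
E
```

```text
pics
{'t': np.float64(0.0), 'qpos': array([-1.274,  0.424,  1.631, -0.   ,  1.089, -0.019]), 'qvel': array([ 0.002,  0.   ,  0.001, -0.001, -0.001, -0.001]), 'joint_torque': array([-0.0000e+00, -5.4463e+01, -2.7367e+01,  6.4000e-02,  2.3000e-02,
       -0.0000e+00]), 'ee_pos': array([ 193.967, -593.568,  229.922]), 'orientation': array([ 2.051,  0.328, -2.052]), 'ft_force': array([ 0.554, -0.097,  0.08 ]), 'moment': array([-0.012,  0.011, -0.042]), 'width': np.float64(87.778)}
top [ 5.19930908e+02 -1.85831793e-01  9.70871733e+02] [ 0.05080973  0.01799977 -0.99854613] 496.2379029282192
side [506.09367483 696.17115682 461.86840361] [ 0.10166507 -0.86649713 -0.4887197 ] 419.9364518593994
```

View pics/top0.png

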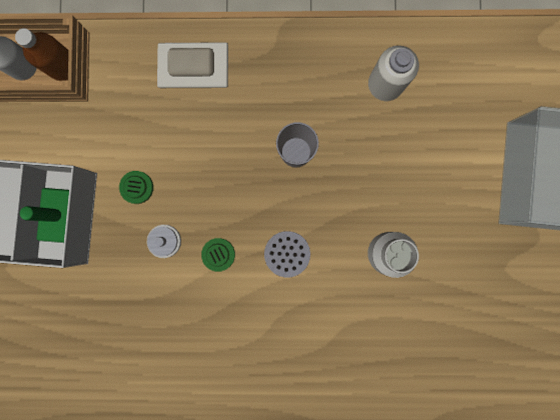

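View pics/side0.png

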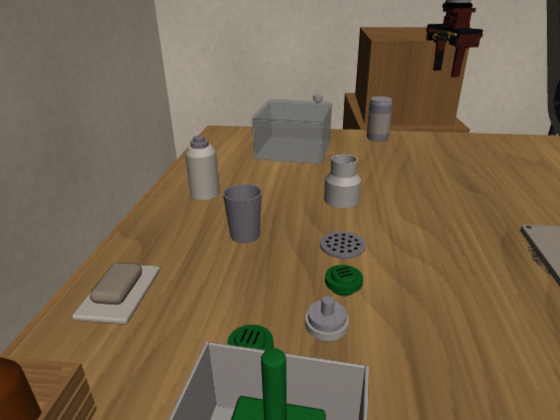

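Top view: the white lids with the knob are at (163,241), the tub at (393,254), the drain cover at (287,254) and the tumbler at (297,145). The green vented look-alikes at (136,187) and (218,254) are to be left alone. The necked bottle-like thing at (400,65) is a filled, capped bottle far back. Only the white disc with the metal knobbed cap, and the open-mouthed necked tub, fit the description. I'll measure next and confirm with a crop.

```bash
cat > h.py <<'E'
import cv2,numpy as np
def cloud(d):
    R=cv2.Rodrigues(d['rvec'])[0];t=d['tvec'].ravel();K=d['mtx']
    v,u=np.mgrid[:420,:560];z=d['range_z']
    c=np.stack([(u-K[0,2])/K[0,0]*z,(v-K[1,2])/K[1,1]*z,z],-1)
    P=(c-t)@R; P[z==0]=np.nan; return P
def ray(d,u,v,h):
    R=cv2.Rodrigues(d['rvec'])[0];t=d['tvec'].ravel()
    r=R.T@np.linalg.inv(d['mtx'])@[u,v,1];c=-R.T@t
    return c+r*(h-c[2])/r[2]
def circ(P,c,zr,rmax):
    "min enclosing circle of cloud points in a height band round c"
    m=(P[...,2]>zr[0])&(P[...,2]<zr[1])&(np.hypot(P[...,0]-c[0],P[...,1]-c[1])<rmax)
    q=P[m]; cc,r=cv2.minEnclosingCircle(q[:,:2].astype(np.float32)); 
    return np.round(cc,1),round(r,1),len(q),np.round(np.median(q,0),1)
E
python3 - <<'E'
from h import *
T=dict(np.load('top0.npz'));S=dict(np.load('side0.npz'))
PT=cloud(T);PS=cloud(S)
lid=ray(T,163,241,20)[:2];tub=ray(T,397,254,105)[:2];print(lid,tub)
for nm,P in(('top',PT),('side',PS)):
  print(nm)
  for b in((12,28),(30,42),(50,75)):
    print(' lid',b,circ(P,lid,b,60))
  for b in((99,111),(45,60),(15,50)):
    print(' tub',b,circ(P,tub,b,60))
for n,uv,h in(('drain',(287,254),6),('grn1',(218,254),26),('grn2',(136,187),26),('tumbler',(297,143),100)):print(n,ray(T,*uv,h))
# colour contour checks
for nm,D,c0 in(('top',T,(163,241)),('side',S,(327,318))):
  hsv=cv2.cvtColor(D['img'],cv2.COLOR_RGB2HSV);m=((hsv[...,1]<50)&(hsv[...,2]>70)).astype(np.uint8)
  for c in cv2.findContours(m,0,2)[0]:
    if cv2.contourArea(c)>150 and cv2.pointPolygonTest(c,c0,False)>=0:
        print(nm,cv2.minEnclosingCircle(c),cv2.boundingRect(c))
def crop(D,u,v,w=50):return cv2.resize(D['img'][v-w:v+w,u-w:u+w],(380,380),interpolation=2)
cv2.imwrite('pics/crop.png',np.hstack([crop(T,175,241),crop(S,335,290)])[...,::-1])
E
```

```text
[499.66827933 231.73638122] [ 479.22649799 -196.03934688]
top
 lid (12, 28) (array([499.4, 230.7]), 32.1, 185, array([501.5, 212. ,  24.7]))
 lid (30, 42) (array([500.1, 231.5]), 28.8, 603, array([500.1, 228. ,  37.7]))
 lid (50, 75) (array([499.7, 230.8]), 8.8, 86, array([500.4, 229.4,  61.2]))
 tub (99, 111) (array([ 476.1, -203.1]), 29.7, 218, array([ 475.8, -205.1,  104.1]))
 tub (45, 60) (array([ 475.8, -202.9]), 42.1, 611, array([ 477. , -204.8,   55.7]))
 tub (15, 50) (array([ 476. , -201.4]), 41.4, 276, array([ 472.7, -195.4,   44.9]))
side
 lid (12, 28) (array([500.8, 230.8]), 32.1, 486, array([501.1, 254.7,  23.2]))
 lid (30, 42) (array([501.3, 229.9]), 29.2, 765, array([500.6, 238.1,  36.3]))
 lid (50, 75) (array([501.6, 230.4]), 9.6, 140, array([500.9, 234. ,  59.5]))
 tub (99, 111) (array([ 477.8, -204.5]), 31.6, 115, array([ 476.3, -194.6,  101.9]))
 tub (45, 60) (array([ 476.7, -199.3]), 40.9, 265, array([ 478.1, -171.1,   54.1]))
 tub (15, 50) (array([ 476.2, -196.1]), 40.9, 484, array([ 477.6, -168.3,   32.8]))
drain [474.37011949  -6.30262164   6.        ]
grn1 [475.18936645 124.97486807  26.        ]
grn2 [603.21119436 283.53616548  26.        ]
tumbler [674.27756394 -23.5979036  100.        ]
top ((163.41891479492188, 240.79730224609375), 17.10550880432129) (147, 225, 34, 33)
side ((327.0836181640625, 318.4815979003906), 22.57805633544922) (305, 296, 44, 46)
```

View pics/crop.png

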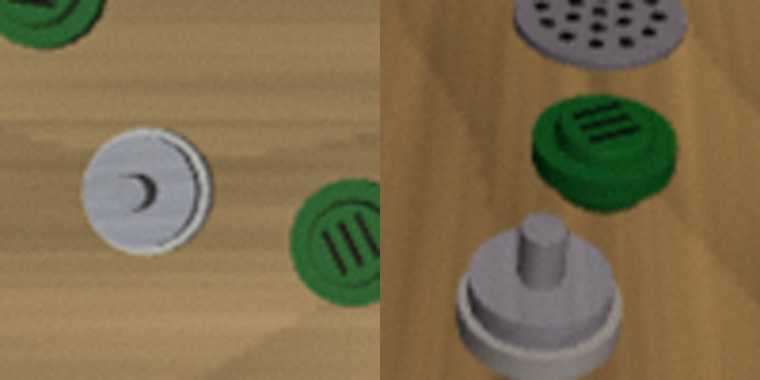

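The crop confirms it: the white flange with the grey knobbed cap is the pair. The neighbouring vented discs are green and stay untouched. The sizes also agree: flange r 32, knob r 9, top at 61–62; tub rim r 29.7 at 104. Lids are at (500.2, 230.8) and the tub at (476.3, −203.3). Next I compute the tool axes.

```bash
cat > plan.py <<'E'
import sys,numpy as np
from workcell import ctrl
from scipy.spatial.transform import Rotation as Ro
# usage: plan.py x y z  -> tool shift (cm) and turn to jaws along world x, pointing down
o=ctrl.get_obs();R=Ro.from_rotvec(o['orientation']);p=np.array(o['ee_pos'])
print('t',round(o['t'],2),'p',p.round(1),'w',round(float(o['width']),1),'F',np.round(o['ft_force'],1),'q',np.round(o['qpos'],2))
print(R.as_matrix().round(3))
for s in(1,-1):
    G=Ro.from_matrix(np.array([[0,0,-1],[s,0,0],[0,-s,0]]).T)
    G=Ro.from_matrix(np.column_stack([[0,0,-1],[s,0,0],[0,-s,0]]))
    print('turn',s,(R.inv()*G).as_rotvec().round(4))
d=np.array(list(map(float,sys.argv[1:4])))-p
print('d world',d.round(1),'tool cm',(R.inv().apply(d)/10).round(3))
E
python3 plan.py 500 231 200
```

```text
t 0.1 p [ 194.  -593.6  230. ] w 87.6 F [-0.3 -0.3 -0.8] q [-1.27  0.42  1.63 -0.    1.09 -0.02]
[[-0.     0.311 -0.951]
 [ 0.001 -0.951 -0.311]
 [-1.    -0.001 -0.   ]]
turn 1 [-1.255e+00 -9.000e-04  1.200e-03]
turn -1 [1.8866e+00 1.3000e-03 1.0000e-03]
d world [306.  824.6 -30. ] tool cm [  3.094 -68.876 -54.697]
```

Request:
{"op": "apply_moves", "data": {"increments": [{"gripper": 100, "delta_pos": [0, 0, 0], "dr": [-0.084, 0, 0]}, {"gripper": 100, "delta_pos": [0, 0, 0], "dr": [-0.084, 0, 0]}, {"gripper": 100, "delta_pos": [0, 0, 0], "dr": [-0.084, 0, 0]}, {"gripper": 100, "delta_pos": [0, 0, 0], "dr": [-0.084, 0, 0]}, {"gripper": 100, "delta_pos": [0, 0, 0], "dr": [-0.084, 0, 0]}]}}

```text
t: 0.52
ee_pos: [194.0, -593.7, 230.2]
orientation: [1.79, 0.695, -1.79]
ft_force: [-0.6, -0.1, 0.8]
width: 87.8
```

Request:
{"op": "apply_moves", "data": {"increments": [{"gripper": 100, "delta_pos": [0, 0, 0], "dr": [-0.084, 0, 0]}, {"gripper": 100, "delta_pos": [0, 0, 0], "dr": [-0.084, 0, 0]}, {"gripper": 100, "delta_pos": [0, 0, 0], "dr": [-0.084, 0, 0]}, {"gripper": 100, "delta_pos": [0, 0, 0], "dr": [-0.084, 0, 0]}, {"gripper": 100, "delta_pos": [0, 0, 0], "dr": [-0.084, 0, 0]}]}}

```text
t: 0.93
ee_pos: [194.0, -593.7, 230.2]
orientation: [1.506, 0.987, -1.505]
ft_force: [1.3, 0.7, 0.7]
width: 87.9
```

Request:
{"op": "apply_moves", "data": {"increments": [{"gripper": 100, "delta_pos": [0, 0, 0], "dr": [-0.084, 0, 0]}, {"gripper": 100, "delta_pos": [0, 0, 0], "dr": [-0.084, 0, 0]}, {"gripper": 100, "delta_pos": [0, 0, 0], "dr": [-0.084, 0, 0]}, {"gripper": 100, "delta_pos": [0, 0, 0], "dr": [-0.084, 0, 0]}, {"gripper": 100, "delta_pos": [0, 0, 0], "dr": [-0.079, 0, 0]}]}}

```text
t: 1.35
ee_pos: [194.0, -593.7, 230.2]
orientation: [1.207, 1.212, -1.206]
ft_force: [0.7, -1.0, -0.8]
width: 87.9
```

```bash
python3 plan.py 500 231 200
```

```text
t 1.35 p [ 194.  -593.7  230.2] w 87.9 F [ 0.7 -1.  -0.8] q [-1.27  0.42  1.63  0.    1.09 -1.28]
[[-0.     1.     0.004]
 [ 0.001  0.004 -1.   ]
 [-1.    -0.    -0.001]]
turn 1 [ 0.0042 -0.0009  0.0003]
turn -1 [-3.1374e+00 -4.0000e-04 -1.5000e-03]
d world [306.  824.7 -30.2] tool cm [  3.087  30.942 -82.344]
```

Request:
{"op": "apply_moves", "data": {"increments": [{"gripper": 100, "delta_pos": [0, 2.6, -3.0], "dr": [0, 0, 0]}, {"gripper": 100, "delta_pos": [0, 2.6, -3.0], "dr": [0, 0, 0]}, {"gripper": 100, "delta_pos": [0, 2.6, -3.0], "dr": [0, 0, 0]}, {"gripper": 100, "delta_pos": [0, 2.6, -3.0], "dr": [0, 0, 0]}, {"gripper": 100, "delta_pos": [0, 2.6, -3.0], "dr": [0, 0, 0]}]}}

```text
t: 1.77
ee_pos: [324.7, -442.4, 230.4]
orientation: [1.21, 1.21, -1.21]
ft_force: [0.6, -0.5, -0.2]
width: 88.0
```

Request:
{"op": "apply_moves", "data": {"increments": [{"gripper": 100, "delta_pos": [0, 2.6, -3.0], "dr": [0, 0, 0]}, {"gripper": 100, "delta_pos": [0, 2.6, -3.0], "dr": [0, 0, 0]}, {"gripper": 100, "delta_pos": [0, 2.6, -3.0], "dr": [0, 0, 0]}, {"gripper": 100, "delta_pos": [0, 2.6, -3.0], "dr": [0, 0, 0]}, {"gripper": 100, "delta_pos": [0, 2.6, -3.0], "dr": [0, 0, 0]}]}}

```text
t: 2.18
ee_pos: [454.9, -292.3, 230.5]
orientation: [1.209, 1.21, -1.209]
ft_force: [1.0, -1.2, -0.8]
width: 87.7
```

Request:
{"op": "apply_moves", "data": {"increments": [{"gripper": 100, "delta_pos": [0, 0.3, -3.5], "dr": [0, 0, 0]}, {"gripper": 100, "delta_pos": [0, 0.3, -3.5], "dr": [0, 0, 0]}, {"gripper": 100, "delta_pos": [0, 0.3, -3.5], "dr": [0, 0, 0]}, {"gripper": 100, "delta_pos": [0, 0.3, -3.5], "dr": [0, 0, 0]}, {"gripper": 100, "delta_pos": [0, 0.3, -3.5], "dr": [0, 0, 0]}]}}

```text
t: 2.6
ee_pos: [468.7, -117.3, 230.5]
orientation: [1.209, 1.21, -1.21]
ft_force: [1.7, -0.0, 0.2]
width: 87.8
```

Request:
{"op": "apply_moves", "data": {"increments": [{"gripper": 100, "delta_pos": [0, 0.3, -3.5], "dr": [0, 0, 0]}, {"gripper": 100, "delta_pos": [0, 0.3, -3.5], "dr": [0, 0, 0]}, {"gripper": 100, "delta_pos": [0, 0.3, -3.5], "dr": [0, 0, 0]}, {"gripper": 100, "delta_pos": [0, 0.3, -3.5], "dr": [0, 0, 0]}, {"gripper": 100, "delta_pos": [0, 0.3, -3.5], "dr": [0, 0, 0]}]}}

```text
t: 3.02
ee_pos: [483.7, 57.6, 230.6]
orientation: [1.209, 1.209, -1.209]
ft_force: [0.6, 0.8, -0.9]
width: 87.9
```

Request:
{"op": "apply_moves", "data": {"increments": [{"gripper": 100, "delta_pos": [0, 0.3, -3.5], "dr": [0, 0, 0]}, {"gripper": 100, "delta_pos": [0, 0.3, -3.5], "dr": [0, 0, 0]}, {"gripper": 100, "delta_pos": [0, 0.3, -3.5], "dr": [0, 0, 0]}, {"gripper": 100, "delta_pos": [0, 0.3, -3.5], "dr": [0, 0, 0]}, {"gripper": 100, "delta_pos": [0, 0, 0], "dr": [0, 0, 0]}]}}

```text
t: 3.43
ee_pos: [496.6, 200.9, 230.7]
orientation: [1.208, 1.212, -1.205]
ft_force: [-1.1, 0.2, 0.3]
width: 87.9
```

```bash
python3 - <<'E'
from workcell import ctrl
from h import *
d=ctrl.get_image('wrist');np.savez('w1.npz',**d);cv2.imwrite('pics/w1.png',d['img'][...,::-1])
P=cloud(d)
for b in((12,28),(30,42),(50,75)):
  try:print(b,circ(P,(500,231),b,50))
  except Exception as e:print(b,'none')
E
python3 plan.py 500.2 230.8 60
```

```text
(12, 28) (array([502.9, 231. ]), 31.9, 441, array([500.3, 245.5,  26. ]))
(30, 42) (array([502.7, 231. ]), 27.9, 1744, array([502.6, 233.4,  38.1]))
(50, 75) (array([502.6, 231. ]), 8.9, 245, array([502.2, 231.7,  62.1]))
t 3.48 p [496.  198.6 230.4] w 87.8 F [ 0.6 -0.6 -0.9] q [0.36 0.29 1.83 0.   1.02 0.35]
[[-0.     1.     0.004]
 [ 0.     0.004 -1.   ]
 [-1.    -0.    -0.   ]]
turn 1 [ 0.0041 -0.0002  0.0001]
turn -1 [-3.1375e+00 -1.0000e-04 -3.0000e-04]
d world [   4.2   32.2 -170.4] tool cm [17.039  0.43  -3.218]
```

View pics/w1.png

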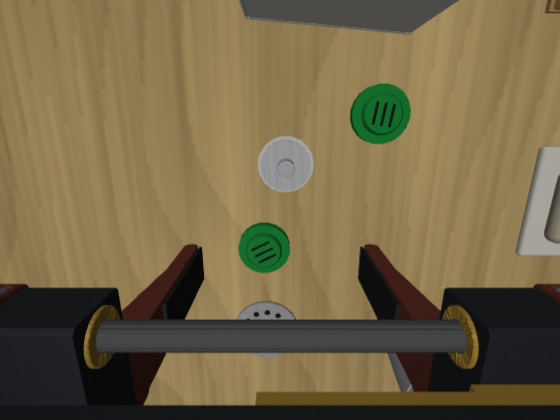

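The wrist view shows the lids at (285,165), with the green ones at (264,248) and (380,113), clear of the jaw line. Three views put the pair at x≈501.3, y≈230.9.

Request:
{"op": "apply_moves", "data": {"increments": [{"gripper": 100, "delta_pos": [2.5, 0.18, -1.07], "dr": [0.004, 0, 0]}, {"gripper": 100, "delta_pos": [2.5, 0.18, -1.07], "dr": [0, 0, 0]}, {"gripper": 100, "delta_pos": [2.5, 0.17, -1.07], "dr": [0, 0, 0]}, {"gripper": 100, "delta_pos": [2.5, 0, 0], "dr": [0, 0, 0]}, {"gripper": 100, "delta_pos": [2.5, 0, 0], "dr": [0, 0, 0]}]}}

```text
t: 3.9
ee_pos: [501.3, 227.3, 104.5]
orientation: [1.212, 1.207, -1.212]
ft_force: [-0.2, -0.4, 0.3]
width: 88.3
```

Request:
{"op": "apply_moves", "data": {"increments": [{"gripper": 100, "delta_pos": [2.5, 0, 0], "dr": [0, 0, 0]}, {"gripper": 100, "delta_pos": [2.0, 0, 0], "dr": [0, 0, 0]}, {"gripper": 100, "delta_pos": [0, 0, 0], "dr": [0, 0, 0]}, {"gripper": 100, "delta_pos": [0, 0, 0], "dr": [0, 0, 0]}, {"gripper": 100, "delta_pos": [0, 0, 0], "dr": [0, 0, 0]}]}}

```text
t: 4.32
ee_pos: [502.1, 227.6, 61.6]
orientation: [1.213, 1.207, -1.212]
ft_force: [0.8, -0.4, 0.7]
width: 87.8
```

```bash
python3 plan.py 501.3 230.9 12; python3 - <<'E'
from workcell import ctrl
from h import *
d=ctrl.get_image('wrist');np.savez('w2.npz',**d);cv2.imwrite('pics/w2.png',d['img'][...,::-1])
P=cloud(d)
for b in((12,28),(30,42),(50,75)):
  try:print(b,circ(P,(500,231),b,36))
  except Exception as e:print(b,'none')
E
```

```text
t 4.32 p [502.1 227.6  61.6] w 87.8 F [ 0.8 -0.4  0.7] q [ 0.4   0.57  1.89 -0.    0.69  0.41]
[[ 0.001  1.    -0.005]
 [ 0.    -0.005 -1.   ]
 [-1.     0.001 -0.   ]]
turn 1 [-0.0046 -0.0002 -0.0007]
turn -1 [ 3.137e+00 -1.100e-03  4.000e-04]
d world [ -0.8   3.3 -49.6] tool cm [ 4.956 -0.082 -0.326]
(12, 28) (array([502.8, 230.8]), 32.2, 1303, array([502.7, 254.8,  26. ]))
(30, 42) (array([502.6, 230.8]), 28.2, 5115, array([502.6, 236.9,  38.1]))
(50, 75) (array([502.6, 231.1]), 9.0, 999, array([502.5, 233.3,  61.9]))
```

View pics/w2.png

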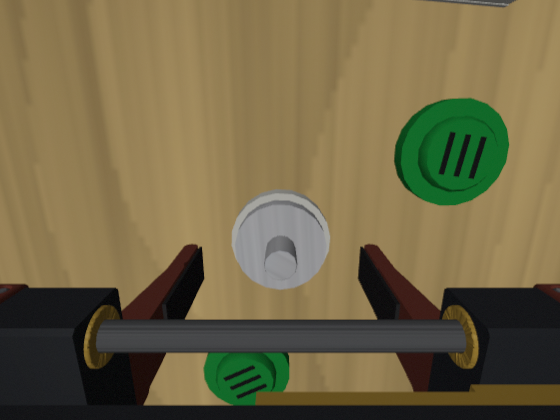

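Lids at (281,240), midway between the jaws. I'll descend to TCP z≈12 and close.

Request:
{"op": "apply_moves", "data": {"increments": [{"gripper": 100, "delta_pos": [0, 0, -0.34], "dr": [0, 0, 0]}, {"gripper": 100, "delta_pos": [1.5, 0, 0], "dr": [0, 0, 0]}, {"gripper": 100, "delta_pos": [1.5, 0, 0], "dr": [0, 0, 0]}, {"gripper": 100, "delta_pos": [1.0, 0, 0], "dr": [0, 0, 0]}, {"gripper": 100, "delta_pos": [0.5, 0, 0], "dr": [0, 0, 0]}]}}

```text
t: 4.78
ee_pos: [501.4, 231.5, 15.4]
orientation: [1.212, 1.207, -1.212]
ft_force: [-0.1, 0.7, 0.3]
width: 87.5
```

Request:
{"op": "apply_moves", "data": {"increments": [{"gripper": 100, "delta_pos": [0.3, 0, 0], "dr": [0, 0, 0]}, {"gripper": 100, "delta_pos": [0, 0, 0], "dr": [0, 0, 0]}, {"gripper": 100, "delta_pos": [0, 0, 0], "dr": [0, 0, 0]}, {"gripper": 100, "delta_pos": [0, 0, 0], "dr": [0, 0, 0]}, {"gripper": 100, "delta_pos": [0, 0, 0], "dr": [0, 0, 0]}]}}

```text
t: 5.2
ee_pos: [501.9, 231.6, 13.2]
orientation: [1.213, 1.207, -1.211]
ft_force: [-0.6, 0.2, -0.3]
width: 88.3
```

```bash
python3 plan.py 502.6 231 12
```

```text
t 5.2 p [501.9 231.6  13.2] w 88.3 F [-0.6  0.2 -0.3] q [0.41 0.65 1.89 0.   0.6  0.41]
[[ 0.001  1.    -0.004]
 [ 0.    -0.004 -1.   ]
 [-1.     0.001 -0.   ]]
turn 1 [-0.004  -0.0004 -0.0009]
turn -1 [ 3.1376e+00 -1.3000e-03  6.0000e-04]
d world [ 0.7 -0.6 -1.2] tool cm [0.124 0.069 0.057]
```

Request:
{"op": "apply_moves", "data": {"increments": [{"gripper": 100, "delta_pos": [0.2, 0.07, 0.06], "dr": [0, 0, 0]}, {"gripper": 100, "delta_pos": [0, 0, 0], "dr": [0, 0, 0]}, {"gripper": 70, "delta_pos": [0, 0, 0], "dr": [0, 0, 0]}, {"gripper": 50, "delta_pos": [0, 0, 0], "dr": [0, 0, 0]}, {"gripper": 50, "delta_pos": [0, 0, 0], "dr": [0, 0, 0]}]}}

```text
t: 5.62
ee_pos: [502.2, 230.8, 10.7]
orientation: [1.212, 1.207, -1.212]
ft_force: [-0.1, 0.4, -0.3]
width: 71.7
```

Request:
{"op": "apply_moves", "data": {"increments": [{"gripper": 50, "delta_pos": [0, 0, 0], "dr": [0, 0, 0]}, {"gripper": 50, "delta_pos": [0, 0, 0], "dr": [0, 0, 0]}, {"gripper": 50, "delta_pos": [0, 0, 0], "dr": [0, 0, 0]}, {"gripper": 50, "delta_pos": [0, 0, 0], "dr": [0, 0, 0]}, {"gripper": 50, "delta_pos": [0, 0, 0], "dr": [0, 0, 0]}]}}

```text
t: 6.03
ee_pos: [502.2, 230.8, 10.7]
orientation: [1.212, 1.207, -1.212]
ft_force: [-0.6, 0.2, 0.1]
width: 62.9
```

Request:
{"op": "apply_moves", "data": {"increments": [{"gripper": 50, "delta_pos": [0, 0, 0], "dr": [0, 0, 0]}, {"gripper": 50, "delta_pos": [0, 0, 0], "dr": [0, 0, 0]}, {"gripper": 50, "delta_pos": [0, 0, 0], "dr": [0, 0, 0]}, {"gripper": 50, "delta_pos": [0, 0, 0], "dr": [0, 0, 0]}, {"gripper": 50, "delta_pos": [0, 0, 0], "dr": [0, 0, 0]}]}}

```text
t: 6.45
ee_pos: [502.2, 230.8, 10.7]
orientation: [1.212, 1.207, -1.212]
ft_force: [-0.1, 0.2, 0.4]
width: 63.3
```

Request:
{"op": "apply_moves", "data": {"increments": [{"gripper": 50, "delta_pos": [-0.5, 0, 0], "dr": [0, 0, 0]}, {"gripper": 50, "delta_pos": [-1.5, 0, 0], "dr": [0, 0, 0]}, {"gripper": 50, "delta_pos": [-2.5, 0, 0], "dr": [0, 0, 0]}, {"gripper": 50, "delta_pos": [-3, 0, 0], "dr": [0, 0, 0]}, {"gripper": 50, "delta_pos": [-3, 0, 0], "dr": [0, 0, 0]}]}}

```text
t: 6.87
ee_pos: [501.4, 230.5, 116.3]
orientation: [1.211, 1.208, -1.214]
ft_force: [0.2, 0.1, -2.7]
width: 63.3
```

Request:
{"op": "apply_moves", "data": {"increments": [{"gripper": 50, "delta_pos": [-3, 0, 0], "dr": [0, 0, 0]}, {"gripper": 50, "delta_pos": [-2, 0, 0.5], "dr": [0, 0, 0]}, {"gripper": 50, "delta_pos": [-1, 0, 1.0], "dr": [0, 0, 0]}, {"gripper": 50, "delta_pos": [-0.5, 0, 1.5], "dr": [0, 0, 0]}, {"gripper": 50, "delta_pos": [0, 0, 2.0], "dr": [0, 0, 0]}]}}

```text
t: 7.28
ee_pos: [502.3, 180.6, 181.7]
orientation: [1.213, 1.207, -1.21]
ft_force: [0.7, -0.4, -2.4]
width: 63.3
```

Request:
{"op": "apply_moves", "data": {"increments": [{"gripper": 50, "delta_pos": [0, -0.1, 2.5], "dr": [0, 0, 0]}, {"gripper": 50, "delta_pos": [0, -0.2, 2.5], "dr": [0, 0, 0]}, {"gripper": 50, "delta_pos": [0, -0.2, 2.5], "dr": [0, 0, 0]}, {"gripper": 50, "delta_pos": [0, -0.2, 2.5], "dr": [0, 0, 0]}, {"gripper": 50, "delta_pos": [0, -0.2, 2.5], "dr": [0, 0, 0]}]}}

```text
t: 7.7
ee_pos: [491.3, 54.2, 179.9]
orientation: [1.211, 1.208, -1.213]
ft_force: [0.4, -0.1, -1.5]
width: 63.7
```

Request:
{"op": "apply_moves", "data": {"increments": [{"gripper": 50, "delta_pos": [0, -0.2, 2.5], "dr": [0, 0, 0]}, {"gripper": 50, "delta_pos": [0, -0.2, 2.5], "dr": [0, 0, 0]}, {"gripper": 50, "delta_pos": [0, -0.2, 2.5], "dr": [0, 0, 0]}, {"gripper": 50, "delta_pos": [0, -0.2, 2.5], "dr": [0, 0, 0]}, {"gripper": 50, "delta_pos": [0, -0.2, 2.5], "dr": [0, 0, 0]}]}}

```text
t: 8.12
ee_pos: [480.7, -70.6, 179.9]
orientation: [1.212, 1.209, -1.213]
ft_force: [0.8, 0.7, -2.3]
width: 63.5
```

```bash
python3 plan.py 477.3 -203 180; python3 - <<'E'
from workcell import ctrl
from h import *
d=ctrl.get_image('wrist');np.savez('w3.npz',**d);cv2.imwrite('pics/w3.png',d['img'][...,::-1])
P=cloud(d)
for b in((99,111),(48,58)):
  try:print(b,circ(P,(477,-203),b,50))
  except Exception as e:print(b,'none')
E
```

```text
t 8.12 p [480.7 -70.6 179.9] w 63.5 F [ 0.8  0.7 -2.3] q [-0.17  0.29  1.97 -0.    0.88 -0.17]
[[-0.002  1.    -0.004]
 [ 0.    -0.004 -1.   ]
 [-1.    -0.002 -0.   ]]
turn 1 [-0.0042 -0.0002  0.0017]
turn -1 [3.1374e+00 2.7000e-03 4.0000e-04]
d world [-3.400e+00 -1.324e+02  1.000e-01] tool cm [-8.0000e-03 -2.8300e-01  1.3241e+01]
(99, 111) (array([ 478.9, -203.9]), 29.6, 677, array([ 478.4, -221.2,  104.2]))
(48, 58) (array([ 478.5, -234.2]), 23.3, 219, array([ 483.4, -239.9,   52.7]))
```

View pics/w3.png

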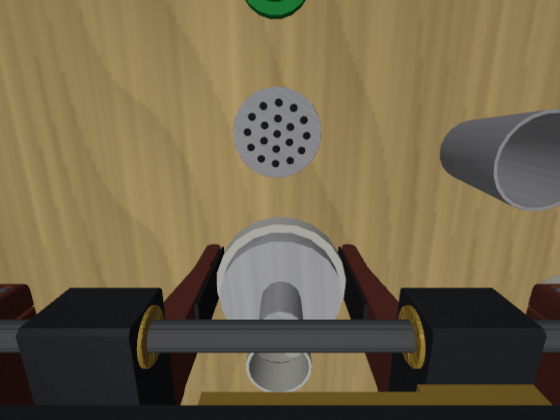

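Pair held level and centred between the fingers (281,285), with the tub's mouth at (279,368). I'll calibrate the wrist camera against the held lid.

```bash
python3 - <<'E'
from h import *
d=dict(np.load('w3.npz'));P=cloud(d)
print('TCP 480.7 -70.6 179.9; expect flange top 195.2, cap top 207, knob top 231')
q=P[260:330,225:340].reshape(-1,3);q=q[np.isfinite(q[:,0])&(q[:,2]>150)]
h,e=np.histogram(q[:,2],np.arange(150,240,3));print([(int(a),int(b)) for a,b in zip(e,h) if b>30])
for b in((184,197),(202,212),(222,240)):
  try:print(b,circ(P,(480.7,-70.6),b,33.5))
  except Exception as e:print(b,e)
# level check: plane of cap top
m=(abs(P[...,2]-208)<3)&(np.hypot(P[...,0]-480.7,P[...,1]+70.6)<27)
A=P[m];print(len(A),np.linalg.lstsq(np.c_[A[:,:2]-A[:,:2].mean(0),np.ones(len(A))],A[:,2],rcond=None)[0])
E
```

```text
TCP 480.7 -70.6 179.9; expect flange top 195.2, cap top 207, knob top 231
[(195, 92), (204, 1064), (207, 4241), (210, 122), (213, 138), (216, 148), (219, 165), (222, 165), (225, 175), (228, 217), (231, 165)]
(184, 197) (array([481. , -69.6]), 33.4, 2413, array([480.8, -46.4, 195.2]))
(202, 212) (array([481.1, -69.3]), 33.4, 7597, array([481.2, -61.2, 207.5]))
(222, 240) (array([480.7, -70.6]), 33.5, 1051, array([480. , -63.1, 228.2]))
6285 [-2.08717306e-04 -9.92891363e-04  2.07513080e+02]
```

```bash
python3 - <<'E'
from h import *
d=dict(np.load('w3.npz'));P=cloud(d)
hsv=cv2.cvtColor(d['img'],cv2.COLOR_RGB2HSV)
g=(hsv[...,1]<45)&(hsv[...,2]>110)
P[~g]=np.nan
for b in((188,197),(206,209.5),(229.5,235)):print(b,circ(P,(480.7,-70.6),b,45))
E
```

```text
(188, 197) (array([481.7, -70.4]), 32.1, 1946, array([480.3, -46.2, 195.3]))
(206, 209.5) (array([481.6, -70. ]), 28.2, 6679, array([481.2, -61. , 207.5]))
(229.5, 235) (array([481.2, -64.7]), 6.5, 246, array([480.5, -63.2, 231.3]))
```

Held-lid calibration: the wrist camera reads +0.9 mm in x. The corrected mouth is therefore (478.1, −203.9), and the top view, corrected by the grasp offset, agrees. Cap plane level.

Request:
{"op": "apply_moves", "data": {"increments": [{"gripper": 50, "delta_pos": [0, -0.05, 2.5], "dr": [0, 0, 0]}, {"gripper": 50, "delta_pos": [0, -0.05, 2.5], "dr": [0, 0, 0]}, {"gripper": 50, "delta_pos": [0, -0.05, 2.5], "dr": [0, 0, 0]}, {"gripper": 50, "delta_pos": [0, -0.05, 2.5], "dr": [0, 0, 0]}, {"gripper": 50, "delta_pos": [0, 0, 2.0], "dr": [0, 0, 0]}]}}

```text
t: 8.58
ee_pos: [478.4, -190.7, 179.9]
orientation: [1.212, 1.208, -1.214]
ft_force: [-0.0, 0.5, -0.3]
width: 63.5
```

Request:
{"op": "apply_moves", "data": {"increments": [{"gripper": 50, "delta_pos": [0, 0, 1.3], "dr": [0, 0, 0]}, {"gripper": 50, "delta_pos": [1.5, 0, 0], "dr": [0, 0, 0]}, {"gripper": 50, "delta_pos": [2, 0, 0], "dr": [0, 0, 0]}, {"gripper": 50, "delta_pos": [1, 0, 0], "dr": [0, 0, 0]}, {"gripper": 50, "delta_pos": [0, 0, 0], "dr": [0, 0, 0]}]}}

```text
t: 9.0
ee_pos: [477.4, -201.2, 133.2]
orientation: [1.212, 1.213, -1.215]
ft_force: [-0.7, -0.2, -2.3]
width: 62.8
```

Request:
{"op": "apply_moves", "data": {"increments": [{"gripper": 50, "delta_pos": [0, 0, 0], "dr": [0, 0, 0]}, {"gripper": 50, "delta_pos": [0, 0, 0], "dr": [0, 0, 0]}, {"gripper": 50, "delta_pos": [0, 0, 0], "dr": [0, 0, 0]}, {"gripper": 50, "delta_pos": [0, 0, 0], "dr": [0, 0, 0]}, {"gripper": 50, "delta_pos": [0, 0, 0], "dr": [0, 0, 0]}]}}

```text
t: 9.42
ee_pos: [479.9, -202.1, 136.4]
orientation: [1.212, 1.206, -1.211]
ft_force: [0.1, 0.5, -1.4]
width: 63.0
```

```bash
python3 plan.py 478.1 -203.9 118; python3 - <<'E'
from workcell import ctrl
from h import *
for n in('side','top'):
  d=ctrl.get_image(n);np.savez(n+'4.npz',**d);cv2.imwrite(f'pics/{n}4.png',d['img'][...,::-1])
d=dict(np.load('side4.npz'));cv2.imwrite('pics/s4.png',cv2.resize(d['img'][90:230,270:410],(600,600),interpolation=2)[...,::-1])
hsv=cv2.cvtColor(d['img'],cv2.COLOR_RGB2HSV);P=cloud(d);P[hsv[...,1]>60]=np.nan
for b in((15,50),(75,104),(120,131)):print(b,circ(P,(478,-204),b,45))
E
```

```text
t 9.42 p [ 479.9 -202.1  136.4] w 63.0 F [ 0.1  0.5 -1.4] q [-0.42  0.41  1.93  0.    0.81 -0.42]
[[ 0.001  1.    -0.004]
 [-0.    -0.004 -1.   ]
 [-1.     0.001  0.   ]]
turn 1 [-0.0038  0.0005 -0.0012]
turn -1 [ 3.1378e+00 -1.8000e-03 -8.0000e-04]
d world [ -1.8  -1.8 -18.4] tool cm [ 1.836 -0.184  0.177]
(15, 50) (array([ 477. , -194.9]), 40.4, 480, array([ 477.9, -168.2,   33. ]))
(75, 104) (array([ 476.7, -203.5]), 32.2, 478, array([ 476.6, -185.7,   92.2]))
(120, 131) (array([ 479.5, -189.8]), 18.6, 29, array([ 478.4, -182.6,  128.6]))
```

View pics/s4.png

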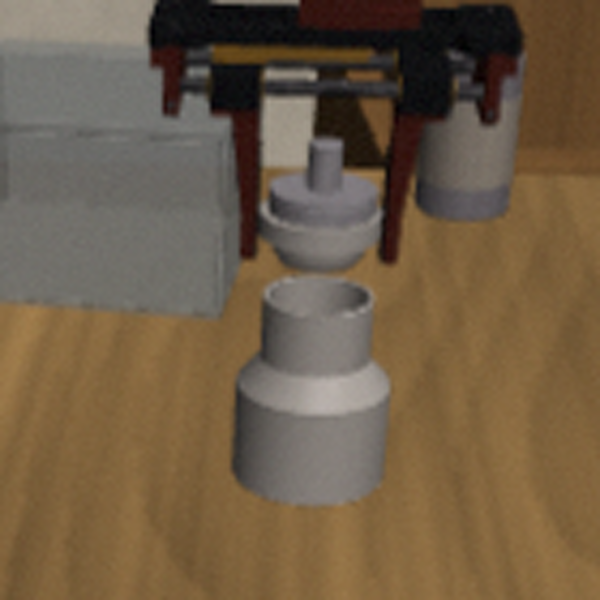

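The side crop shows the pair held level just above the open mouth, axis nearly aligned (flange centre ≈320, neck ≈318 with the vertical leaning right). I'll refine numerically: held cap against tub in the same cameras.

```bash
python3 - <<'E'
from h import *
# pure pixels: centre lines of silhouettes per row in side image, cast to plane y=-204 -> x
d=dict(np.load('side4.npz'));s0=dict(np.load('side0.npz'))
R=cv2.Rodrigues(d['rvec'])[0];c=-R.T@d['tvec'].ravel();Ki=np.linalg.inv(d['mtx'])
def xz(u,v,y=-204):
    r=R.T@Ki@[u,v,1];p=c+r*(y-c[1])/r[1];return p[0],p[2]
P=cloud(d);hsv=cv2.cvtColor(d['img'],cv2.COLOR_RGB2HSV)
g=(hsv[...,1]<60)&(hsv[...,2]>60)&(np.abs(P[...,1]+204)<45)&(np.abs(P[...,0]-478)<45)
for v in range(120,206,3):
    w=np.where(g[v])[0]
    if len(w)>6:
        a=xz(w[0]-.5,v);b=xz(w[-1]+.5,v);print(v,w[0],w[-1],'x',round((a[0]+b[0])/2,1),'w',round(abs(a[0]-b[0]),1),'z',round(a[1]))
T=dict(np.load('top4.npz'));PT=cloud(T)
for b in((165.5,190),):
  try:print('top knob',circ(PT,(480,-202),b,12))
  except Exception as e:print(e)
E
```

```text
123 342 349 x 478.4 w 17.2 z 186
126 330 349 x 491.0 w 43.3 z 178
129 343 349 x 476.5 w 15.2 z 172
132 334 355 x 479.4 w 47.8 z 165
135 334 357 x 476.8 w 52.3 z 158
138 330 358 x 479.7 w 63.5 z 151
141 331 358 x 478.2 w 61.5 z 144
144 332 358 x 476.6 w 59.5 z 137
147 334 355 x 477.3 w 48.7 z 130
150 337 352 x 476.8 w 35.5 z 123
156 333 353 x 479.3 w 47.0 z 109
159 332 356 x 476.7 w 56.1 z 101
162 333 356 x 475.1 w 54.1 z 94
165 333 356 x 474.6 w 54.3 z 87
168 332 355 x 476.5 w 54.5 z 79
171 332 355 x 476.0 w 54.7 z 72
174 328 356 x 479.0 w 66.4 z 64
177 326 359 x 477.5 w 78.1 z 56
180 325 360 x 477.1 w 83.0 z 48
183 327 360 x 474.3 w 78.7 z 41
186 327 359 x 475.0 w 76.6 z 33
189 326 359 x 475.7 w 79.3 z 25
192 326 359 x 475.2 w 79.6 z 17
195 326 359 x 474.7 w 79.9 z 9
198 326 358 x 475.4 w 77.9 z 1
201 325 358 x 476.2 w 80.5 z -7
204 329 356 x 473.3 w 66.5 z -15
top knob (array([ 478.1, -194.8]), 4.0, 6, array([ 478.3, -194.7,  167.3]))
```

Side silhouettes put the held pair ≈2 mm +x of the neck, the same as the planned correction of −1.8 mm. I'll apply it and descend to just above the rim.

Request:
{"op": "apply_moves", "data": {"increments": [{"gripper": 50, "delta_pos": [0, -0.18, 0.18], "dr": [0, 0, 0]}, {"gripper": 50, "delta_pos": [0.5, 0, 0], "dr": [0, 0, 0]}, {"gripper": 50, "delta_pos": [0.5, 0, 0], "dr": [0, 0, 0]}, {"gripper": 50, "delta_pos": [0.5, 0, 0], "dr": [0, 0, 0]}, {"gripper": 50, "delta_pos": [0, 0, 0], "dr": [0, 0, 0]}]}}

```text
t: 9.93
ee_pos: [476.9, -203.6, 119.3]
orientation: [1.212, 1.209, -1.213]
ft_force: [-0.5, 0.4, -2.4]
width: 63.1
```

Request:
{"op": "apply_moves", "data": {"increments": [{"gripper": 50, "delta_pos": [0.1, 0, 0], "dr": [0, 0, 0]}, {"gripper": 50, "delta_pos": [0.1, 0, 0], "dr": [0, 0, 0]}, {"gripper": 50, "delta_pos": [0, 0, 0], "dr": [0, 0, 0]}, {"gripper": 50, "delta_pos": [0, 0, 0], "dr": [0, 0, 0]}, {"gripper": 50, "delta_pos": [0, 0, 0], "dr": [0, 0, 0]}]}}

```text
t: 10.35
ee_pos: [477.8, -203.9, 118.8]
orientation: [1.212, 1.207, -1.212]
ft_force: [0.5, 1.0, -3.1]
width: 63.1
```

Request:
{"op": "apply_moves", "data": {"increments": [{"gripper": 50, "delta_pos": [0.15, 0, 0], "dr": [0, 0, 0]}, {"gripper": 50, "delta_pos": [0.15, 0, 0], "dr": [0, 0, 0]}, {"gripper": 50, "delta_pos": [0.15, 0, 0], "dr": [0, 0, 0]}, {"gripper": 50, "delta_pos": [0.15, 0, 0], "dr": [0, 0, 0]}, {"gripper": 50, "delta_pos": [0, 0, 0], "dr": [0, 0, 0]}]}}

```text
t: 10.77
ee_pos: [477.5, -203.8, 112.3]
orientation: [1.212, 1.208, -1.212]
ft_force: [0.6, 1.1, -2.2]
width: 63.2
```

No contact force and the plug is entering. I'll continue down.

Request:
{"op": "apply_moves", "data": {"increments": [{"gripper": 50, "delta_pos": [0.15, 0, 0], "dr": [0, 0, 0]}, {"gripper": 50, "delta_pos": [0.15, 0, 0], "dr": [0, 0, 0]}, {"gripper": 50, "delta_pos": [0.15, 0, 0], "dr": [0, 0, 0]}, {"gripper": 50, "delta_pos": [0.15, 0, 0], "dr": [0, 0, 0]}, {"gripper": 50, "delta_pos": [0, 0, 0], "dr": [0, 0, 0]}]}}

```text
t: 11.18
ee_pos: [477.6, -203.9, 106.4]
orientation: [1.212, 1.207, -1.212]
ft_force: [-0.1, -0.4, -3.2]
width: 63.7
```

Request:
{"op": "apply_moves", "data": {"increments": [{"gripper": 50, "delta_pos": [0.1, 0, 0], "dr": [0, 0, 0]}, {"gripper": 50, "delta_pos": [0.1, 0, 0], "dr": [0, 0, 0]}, {"gripper": 50, "delta_pos": [0, 0, 0], "dr": [0, 0, 0]}, {"gripper": 50, "delta_pos": [0, 0, 0], "dr": [0, 0, 0]}, {"gripper": 50, "delta_pos": [0, 0, 0], "dr": [0, 0, 0]}]}}

```text
t: 11.6
ee_pos: [477.8, -203.9, 104.7]
orientation: [1.212, 1.207, -1.212]
ft_force: [0.2, -1.2, -1.9]
width: 63.5
```

Request:
{"op": "apply_moves", "data": {"increments": [{"gripper": 50, "delta_pos": [0.1, 0, 0], "dr": [0, 0, 0]}, {"gripper": 50, "delta_pos": [0.1, 0, 0], "dr": [0, 0, 0]}, {"gripper": 50, "delta_pos": [0, 0, 0], "dr": [0, 0, 0]}, {"gripper": 50, "delta_pos": [0, 0, 0], "dr": [0, 0, 0]}, {"gripper": 50, "delta_pos": [0, 0, 0], "dr": [0, 0, 0]}]}}

```text
t: 12.02
ee_pos: [477.9, -204.0, 102.7]
orientation: [1.212, 1.207, -1.212]
ft_force: [1.0, -1.3, -1.4]
width: 63.4
```

Request:
{"op": "apply_moves", "data": {"increments": [{"gripper": 50, "delta_pos": [0.05, 0, 0], "dr": [0, 0, 0]}, {"gripper": 50, "delta_pos": [0, 0, 0], "dr": [0, 0, 0]}, {"gripper": 50, "delta_pos": [0, 0, 0], "dr": [0, 0, 0]}, {"gripper": 50, "delta_pos": [0, 0, 0], "dr": [0, 0, 0]}, {"gripper": 50, "delta_pos": [0, 0, 0], "dr": [0, 0, 0]}]}}

```text
t: 12.43
ee_pos: [477.9, -204.0, 102.3]
orientation: [1.212, 1.207, -1.212]
ft_force: [1.9, -0.3, -1.9]
width: 63.1
```

Request:
{"op": "apply_moves", "data": {"increments": [{"gripper": 50, "delta_pos": [0.05, 0, 0], "dr": [0, 0, 0]}, {"gripper": 50, "delta_pos": [0.05, 0, 0], "dr": [0, 0, 0]}, {"gripper": 50, "delta_pos": [0, 0, 0], "dr": [0, 0, 0]}, {"gripper": 50, "delta_pos": [0, 0, 0], "dr": [0, 0, 0]}, {"gripper": 50, "delta_pos": [0, 0, 0], "dr": [0, 0, 0]}]}}

```text
t: 12.85
ee_pos: [477.9, -204.0, 101.6]
orientation: [1.212, 1.207, -1.212]
ft_force: [0.1, 0.2, 5.1]
width: 63.2
```

```bash
python3 plan.py 477.8 -204 101; python3 - <<'E'
from workcell import ctrl
from h import *
d=ctrl.get_image('side');np.savez('s5.npz',**d);cv2.imwrite('pics/s5.png',cv2.resize(d['img'][90:230,270:410],(600,600),interpolation=2)[...,::-1])
E
```

```text
t 12.85 p [ 477.9 -204.   101.6] w 63.2 F [0.1 0.2 5.1] q [-0.43  0.47  1.94  0.    0.73 -0.42]
[[ 0.001  1.    -0.004]
 [-0.    -0.004 -1.   ]
 [-1.     0.001  0.   ]]
turn 1 [-0.004   0.0002 -0.0005]
turn -1 [ 3.1376e+00 -8.0000e-04 -4.0000e-04]
d world [-0.1 -0.  -0.6] tool cm [ 0.059 -0.01   0.001]
```

View pics/s5.png

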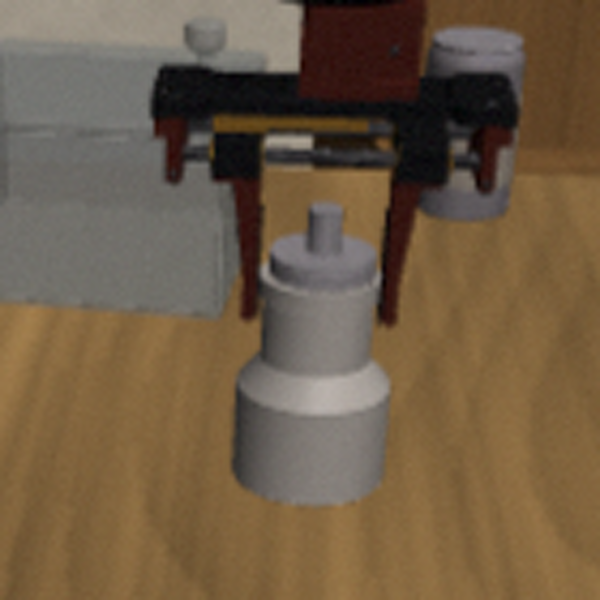

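Seated: the flange meets the rim at the expected height (TCP 101.6), with contact force stepping up by ~7 N. Releasing, then rising straight up.

Request:
{"op": "apply_moves", "data": {"increments": [{"gripper": 80, "delta_pos": [0, 0, 0], "dr": [0, 0, 0]}, {"gripper": 90, "delta_pos": [0, 0, 0], "dr": [0, 0, 0]}, {"gripper": 100, "delta_pos": [0, 0, 0], "dr": [0, 0, 0]}, {"gripper": 100, "delta_pos": [0, 0, 0], "dr": [0, 0, 0]}, {"gripper": 100, "delta_pos": [0, 0, 0], "dr": [0, 0, 0]}]}}

```text
t: 13.32
ee_pos: [477.4, -203.8, 100.9]
orientation: [1.212, 1.208, -1.212]
ft_force: [-0.5, 0.0, 0.0]
width: 87.7
```

Request:
{"op": "apply_moves", "data": {"increments": [{"gripper": 100, "delta_pos": [0, 0, 0], "dr": [0, 0, 0]}, {"gripper": 100, "delta_pos": [0, 0, 0], "dr": [0, 0, 0]}, {"gripper": 100, "delta_pos": [0, 0, 0], "dr": [0, 0, 0]}, {"gripper": 100, "delta_pos": [0, 0, 0], "dr": [0, 0, 0]}, {"gripper": 100, "delta_pos": [0, 0, 0], "dr": [0, 0, 0]}]}}

```text
t: 13.73
ee_pos: [477.7, -203.9, 101.2]
orientation: [1.212, 1.207, -1.212]
ft_force: [-0.5, 0.3, 0.1]
width: 87.7
```

Request:
{"op": "apply_moves", "data": {"increments": [{"gripper": 100, "delta_pos": [-0.5, 0, 0], "dr": [0, 0, 0]}, {"gripper": 100, "delta_pos": [-1, 0, 0], "dr": [0, 0, 0]}, {"gripper": 100, "delta_pos": [-1.2, 0, 0], "dr": [0, 0, 0]}, {"gripper": 100, "delta_pos": [-1, 0, 0], "dr": [0, 0, 0]}, {"gripper": 100, "delta_pos": [-0.3, 0, 0], "dr": [0, 0, 0]}]}}

```text
t: 14.15
ee_pos: [478.8, -204.4, 143.4]
orientation: [1.213, 1.204, -1.211]
ft_force: [0.6, 0.3, -0.1]
width: 87.8
```

Request:
{"op": "apply_moves", "data": {"increments": [{"gripper": 100, "delta_pos": [0, 0, 0], "dr": [0, 0, 0]}, {"gripper": 100, "delta_pos": [0, 0, 0], "dr": [0, 0, 0]}, {"gripper": 100, "delta_pos": [0, 0, 0], "dr": [0, 0, 0]}, {"gripper": 100, "delta_pos": [0, 0, 0], "dr": [0, 0, 0]}, {"gripper": 100, "delta_pos": [0, 0, 0], "dr": [0, 0, 0]}]}}

```text
t: 14.57
ee_pos: [477.4, -203.7, 140.7]
orientation: [1.212, 1.208, -1.213]
ft_force: [-0.0, 0.5, 0.6]
width: 87.8
```

```bash
python3 plan.py 477.9 -204 140; python3 - <<'E'
from workcell import ctrl
from h import *
d=ctrl.get_image('wrist');np.savez('w6.npz',**d);cv2.imwrite('pics/w6.png',d['img'][...,::-1])
P=cloud(d);hsv=cv2.cvtColor(d['img'],cv2.COLOR_RGB2HSV)
P[~((hsv[...,1]<45)&(hsv[...,2]>90))]=np.nan
for b in((110,118.5),(126.5,131),(151,156)):
  print(b,circ(P,(478,-204),b,36))
m=(abs(P[...,2]-129)<3)&(np.hypot(P[...,0]-478.5,P[...,1]+204)<27)
A=P[m];print(np.linalg.lstsq(np.c_[A[:,:2]-A[:,:2].mean(0),np.ones(len(A))],A[:,2],rcond=None)[0].round(4))
E
```

```text
t 14.57 p [ 477.4 -203.7  140.7] w 87.8 F [-0.   0.5  0.6] q [-0.43  0.4   1.93  0.    0.82 -0.42]
[[-0.001  1.    -0.004]
 [ 0.    -0.004 -1.   ]
 [-1.    -0.001 -0.   ]]
turn 1 [-0.004  -0.0004  0.0009]
turn -1 [3.1376e+00 1.4000e-03 6.0000e-04]
d world [ 0.5 -0.3 -0.7] tool cm [0.068 0.051 0.027]
(110, 118.5) (array([ 478.6, -203.7]), 31.9, 1499, array([ 482. , -180.6,  117. ]))
(126.5, 131) (array([ 477.9, -205.1]), 28.2, 5328, array([ 477.8, -199.3,  129.2]))
(151, 156) (array([ 478.1, -204.8]), 9.3, 882, array([ 477.8, -204.4,  153.1]))
[ 2.300000e-03 -3.300000e-03  1.291581e+02]
```

View pics/w6.png

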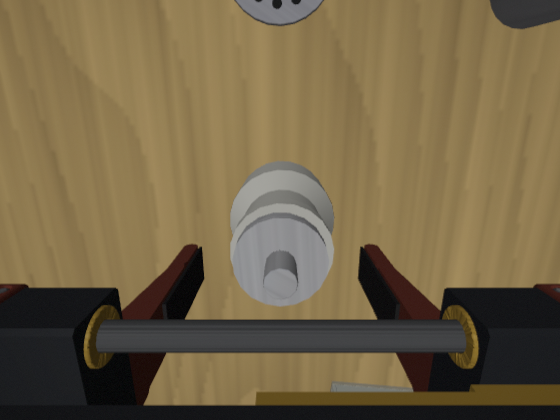

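Seated heights check out exactly: flange top 117.0, cap 129.2, knob top 153.1, level. The knob at (281,280) is centred between the jaws. I'll shift 1 mm in y, 1 mm down, and close.

Request:
{"op": "apply_moves", "data": {"increments": [{"gripper": 100, "delta_pos": [0.1, 0, 0.11], "dr": [0, 0, 0]}, {"gripper": 100, "delta_pos": [0, 0, 0], "dr": [0, 0, 0]}, {"gripper": 60, "delta_pos": [0, 0, 0], "dr": [0, 0, 0]}, {"gripper": 50, "delta_pos": [0, 0, 0], "dr": [0, 0, 0]}, {"gripper": 40, "delta_pos": [0, 0, 0], "dr": [0, 0, 0]}]}}

```text
t: 15.03
ee_pos: [477.7, -205.0, 140.1]
orientation: [1.212, 1.207, -1.212]
ft_force: [0.4, 0.3, -0.2]
width: 71.1
```

Request:
{"op": "apply_moves", "data": {"increments": [{"gripper": 36, "delta_pos": [0, 0, 0], "dr": [0, 0, 0]}, {"gripper": 32, "delta_pos": [0, 0, 0], "dr": [0, 0, 0]}, {"gripper": 28, "delta_pos": [0, 0, 0], "dr": [0, 0, 0]}, {"gripper": 26, "delta_pos": [0, 0, 0], "dr": [0, 0, 0]}, {"gripper": 24, "delta_pos": [0, 0, 0], "dr": [0, 0, 0]}]}}

```text
t: 15.45
ee_pos: [477.7, -205.0, 140.2]
orientation: [1.212, 1.207, -1.212]
ft_force: [0.2, -0.0, -0.1]
width: 38.4
```

Request:
{"op": "apply_moves", "data": {"increments": [{"gripper": 22, "delta_pos": [0, 0, 0], "dr": [0, 0, 0]}, {"gripper": 20, "delta_pos": [0, 0, 0], "dr": [0, 0, 0]}, {"gripper": 18, "delta_pos": [0, 0, 0], "dr": [0, 0, 0]}, {"gripper": 14, "delta_pos": [0, 0, 0], "dr": [0, 0, 0]}, {"gripper": 10, "delta_pos": [0, 0, 0], "dr": [0, 0, 0]}]}}

```text
t: 15.87
ee_pos: [477.7, -205.0, 140.2]
orientation: [1.212, 1.207, -1.212]
ft_force: [0.4, 0.2, -0.1]
width: 16.1
```

Request:
{"op": "apply_moves", "data": {"increments": [{"gripper": 5, "delta_pos": [0, 0, 0], "dr": [0, 0, 0]}, {"gripper": 0, "delta_pos": [0, 0, 0], "dr": [0, 0, 0]}, {"gripper": 0, "delta_pos": [0, 0, 0], "dr": [0, 0, 0]}, {"gripper": 0, "delta_pos": [0, 0, 0], "dr": [0, 0, 0]}, {"gripper": 0, "delta_pos": [0, 0, 0], "dr": [0, 0, 0]}]}}

```text
t: 16.28
ee_pos: [477.7, -205.0, 140.2]
orientation: [1.212, 1.207, -1.212]
ft_force: [-1.0, -0.5, 0.4]
width: 16.3
```

Knob gripped (16–17 mm, pads on). Lifting straight up 85 mm, gently at first.

Request:
{"op": "apply_moves", "data": {"increments": [{"gripper": 0, "delta_pos": [-0.2, 0, 0], "dr": [0, 0, 0]}, {"gripper": 0, "delta_pos": [-0.3, 0, 0], "dr": [0, 0, 0]}, {"gripper": 0, "delta_pos": [-0.5, 0, 0], "dr": [0, 0, 0]}, {"gripper": 0, "delta_pos": [-0.5, 0, 0], "dr": [0, 0, 0]}, {"gripper": 0, "delta_pos": [-0.5, 0, 0], "dr": [0, 0, 0]}]}}

```text
t: 16.7
ee_pos: [477.8, -205.0, 160.9]
orientation: [1.212, 1.207, -1.212]
ft_force: [1.0, 0.7, -1.4]
width: 16.6
```

Request:
{"op": "apply_moves", "data": {"increments": [{"gripper": 0, "delta_pos": [-1, 0, 0], "dr": [0, 0, 0]}, {"gripper": 0, "delta_pos": [-1, 0, 0], "dr": [0, 0, 0]}, {"gripper": 0, "delta_pos": [-1, 0, 0], "dr": [0, 0, 0]}, {"gripper": 0, "delta_pos": [-1, 0, 0], "dr": [0, 0, 0]}, {"gripper": 0, "delta_pos": [-1, 0, 0], "dr": [0, 0, 0]}]}}

```text
t: 17.12
ee_pos: [477.8, -205.1, 211.6]
orientation: [1.212, 1.207, -1.212]
ft_force: [0.6, -0.3, -0.4]
width: 16.1
```

Request:
{"op": "apply_moves", "data": {"increments": [{"gripper": 0, "delta_pos": [-0.8, 0, 0], "dr": [0, 0, 0]}, {"gripper": 0, "delta_pos": [-0.5, 0, 0], "dr": [0, 0, 0]}, {"gripper": 0, "delta_pos": [-0.2, 0, 0], "dr": [0, 0, 0]}, {"gripper": 0, "delta_pos": [0, 0, 0], "dr": [0, 0, 0]}, {"gripper": 0, "delta_pos": [0, 0, 0], "dr": [0, 0, 0]}]}}

```text
t: 17.53
ee_pos: [477.5, -204.9, 224.9]
orientation: [1.212, 1.208, -1.212]
ft_force: [-1.1, -0.1, -1.1]
width: 16.5
```

Request:
{"op": "apply_moves", "data": {"increments": [{"gripper": 0, "delta_pos": [0, 0, 0], "dr": [0, 0, 0]}, {"gripper": 0, "delta_pos": [0, 0, 0], "dr": [0, 0, 0]}, {"gripper": 0, "delta_pos": [0, 0, 0], "dr": [0, 0, 0]}, {"gripper": 0, "delta_pos": [0, 0, 0], "dr": [0, 0, 0]}, {"gripper": 0, "delta_pos": [0, 0, 0], "dr": [0, 0, 0]}]}}

```text
t: 17.95
ee_pos: [477.6, -205.0, 225.0]
orientation: [1.212, 1.208, -1.212]
ft_force: [0.2, -0.1, -0.5]
width: 16.1
```

```bash
python3 plan.py 477.7 -205 225; python3 - <<'E'
from workcell import ctrl
from h import *
d=ctrl.get_image('side');cv2.imwrite('pics/s7.png',cv2.resize(d['img'][70:220,270:420],(600,600),interpolation=2)[...,::-1])
hsv=cv2.cvtColor(d['img'],cv2.COLOR_RGB2HSV);P=cloud(d);P[hsv[...,1]>60]=np.nan
for b in((75,104),(112,119),(122,128),(200,216)):
  try:print('side',b,circ(P,(478,-204),b,38))
  except Exception:print(b,'none')
d=ctrl.get_image('wrist');P=cloud(d);hsv=cv2.cvtColor(d['img'],cv2.COLOR_RGB2HSV)
P[~((hsv[...,1]<45)&(hsv[...,2]>90))]=np.nan
for b in((110,118.5),(122,127),(208,219)):
  try:print('wrist',b,circ(P,(478,-204),b,36))
  except Exception:print(b,'none')
m=(abs(P[...,2]-214)<4)&(np.hypot(P[...,0]-478.5,P[...,1]+204)<27)
A=P[m];print(len(A),np.linalg.lstsq(np.c_[A[:,:2]-A[:,:2].mean(0),np.ones(len(A))],A[:,2],rcond=None)[0].round(4))
E
```

```text
t 17.95 p [ 477.6 -205.   225. ] w 16.1 F [ 0.2 -0.1 -0.5] q [-0.43  0.28  1.87 -0.    1.   -0.42]
[[-0.     1.    -0.004]
 [ 0.    -0.004 -1.   ]
 [-1.    -0.    -0.   ]]
turn 1 [-0.004  -0.0002  0.0004]
turn -1 [3.1376e+00 6.0000e-04 2.0000e-04]
d world [ 0.1 -0.   0. ] tool cm [-0.002  0.01   0.004]
side (75, 104) (array([ 477. , -198.9]), 28.5, 293, array([ 477.7, -179.1,   89.3]))
side (112, 119) (array([ 477.5, -202. ]), 33.6, 154, array([ 477.6, -186.6,  115.2]))
side (122, 128) (array([ 477. , -202.5]), 21.0, 97, array([ 475.7, -201.4,  123.2]))
side (200, 216) (array([ 476.8, -203.9]), 28.6, 235, array([ 477. , -188. ,  210.9]))
wrist (110, 118.5) (array([ 478.8, -203.3]), 31.7, 1360, array([ 478.9, -186.1,  117.1]))
wrist (122, 127) (array([ 478.9, -202.8]), 21.5, 799, array([ 479.7, -192.8,  124.9]))
wrist (208, 219) (array([ 478.5, -205.2]), 28.3, 3406, array([ 478.1, -191.6,  214. ]))
3108 [ 1.500000e-03 -1.120000e-02  2.139976e+02]
```

View pics/s7.png

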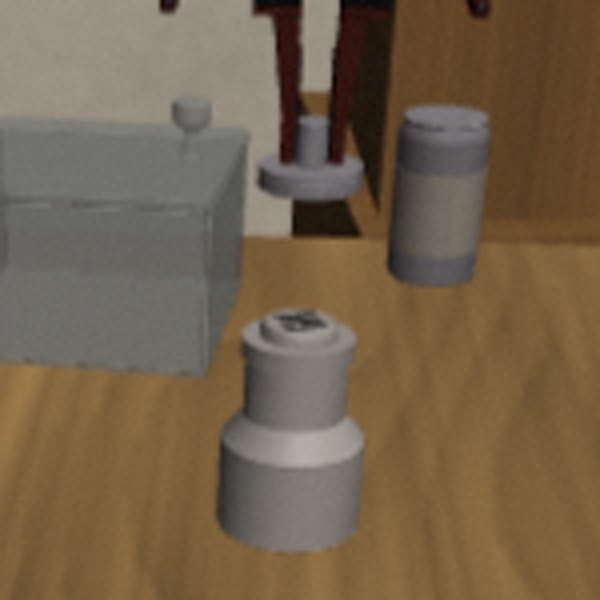

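The side crop shows the vented inner lid seated on the tub at (300,330) and the outer lid level above it at (310,175). All is well, so I'm handing in.

```bash
python3 -c "
from workcell import ctrl
print(ctrl.close_job())"
```

```text
the job is handed in; nothing more can be done
None
```

The job is done and handed in at about 18 s. I gripped the nested lids by the flange, lowered the pair into the neck until the flange met the rim, and let go. Then I took the knob and lifted the outer lid alone.

**Last checks:**
- **Inner lid:** it is seated and level. Its flange top reads 117.1 mm against 117 expected, and its boss top 124.9 mm against 125.
- **Outer lid:** it is held level, with a tilt of about 0.01 rad. It was raised 85 mm, leaving its lower edge about 77 mm above the boss and 85 mm above the flange. It sits about 2 mm off the tub's axis.
- **Forces:** the highest reading was about 5 N.

**Disagreements:**
- **Cameras:** they differed by about 2–3 mm in x. I settled this by measuring the lid while it was in the grip.
- **Jaw readings:** they came out 1–2 mm under the true sizes, 63 mm on the 64 mm flange and 16 mm on the 18 mm knob.
- **Bystanders:** I did not measure the drain cover, tumbler and green lids again at the end. Nothing was moved close to them.

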